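# Bleed the gauge tester down to its green mark

## Task

Bleed the portable gauge tester down to its mark: flip its red lock-off lever all the way forward (towards the dial), then squeeze the paddle home against the tester's body so that the pressure bleeds off, and let go in time for the red needle to come to rest inside the green sector of the dial. It cannot be pumped up again, so do not bleed below the green. Keep the tester standing about where it is and leave the other things on the bench alone.

Things in the scene. Friction and masses are not known exactly. Their poses are not given: they have to be found in the camera images.
- tester: portable gauge tester lying loose on the bench, about 0.9 kg (it slides when pushed sideways with some 4 to 6 N). A blue grip body 185 long, 32 wide, 52 high (x -135 to +50, y -16 to +16 mm in its frame), with a round steel gauge, 100 in diameter and 64 high, at its front end, centred at x = +95. Origin: underside, in the middle of the grip body's width; x points forward along the body to the gauge, y to the paddle side, z up
- grip_mid (a point): point on the centre line of the grip body, 90 behind the tester's origin and 30 above the bench: the place to squeeze body and paddle together, from above. Tester axes. There the body's plain flank is at y = -16 and the paddle's outer face at y = +38 at rest (54 over both), +26 when home (42 over both). The paddle is 24 high, 10 to 34 above the bench
- paddle_pad (a point): point on the outer face of the light grey paddle (orange grip strip) beside grip_mid, 22 above the bench
- paddle (a joint): angle of the light grey paddle, a blade 165 long on the tester's +y flank, hinged about a vertical pin at its front end (x = +45): 0 = released, splayed from the body; 0.09 = home. Springs back; at grip_mid it needs about 4.5 N to start, 11 N to hold home. Stopped at about 0.02 while the lever is back. Up to 0.05 nothing happens; beyond, the bleed valve is open; it shuts when the paddle returns
- lever_tip (a point): top of the red lock-off lever, a tab 16 wide (across the tester), 7 thick, 34 from its pivot to the tip, standing up out of the middle of the grip body's top. The pivot is 30 behind the tester's origin and 54 above the bench; the tip is 84 above the bench at the start
- lock_lever (a joint): angle of the red lever: 0 = locked, leaning 0.5 rad back (away from the gauge); 1.1 = fully forward, leaning 0.6 rad towards the gauge, unlocked. Turns about the tester's y axis, stays where it is left; needs about 1 to 2 N at the tip. The paddle is blocked by the lever's small steel foot until it has passed about 0.45
- needle (a joint): reading of the red needle, clockwise seen from above, 0 = zero mark (from the dial centre towards the tester's -x +y, 135 degrees to the left of forward), 4.7 = full scale. While the bleed valve is open it falls by about 0.4 rad/s at high readings and 0.25 rad/s at low ones; it stands still while the valve is shut and cannot be raised or touched (under glass)
- target (a joint): setting of the green target mark on the dial, same zero and sense as the needle. The green sector reaches 0.25 rad to each side of it. Differs from run to run; under glass
- needle_tip (a point): point on the red needle 36 from the dial centre, at the level of the dial face, 61 above the bench
- green_mark (a point): middle of the green sector, 36 from the dial centre, 61 above the bench
- brass_weight: bystander: brass calibration weight, 60 diameter, 48 high, origin under its centre
- spare_gauge: bystander: small steel gauge lying face up, 64 diameter, 28 high, with a brass stem reaching 70 from its centre along its -x; origin under the centre of its case
- adaptor: bystander: steel stepped adaptor, 26 diameter, 36 high, origin under its centre

How it is judged:
By the outcome, as a careful person would: the job done as asked, in the order asked, and still so for the second after the job is handed in, with the robot touching nothing.
It also fails if it takes over 64 s, if anything falls off the work surface, if the arm or the gripper's body presses on something with over 40 N, if the wrist force passes 120 N, or if a joint passes its speed limit or range.

## Robot

A 7-joint arm with a two-finger parallel gripper is mounted at the origin on the work surface. World frame = base frame: x ahead of the robot, y to its left, z up, the work surface at z = 0. Lengths are in m, angles in rad, forces in N, time in s.
With the tool pointing down it reaches from about 0.4 to 0.85 m from the base axis. Payload 4.5 kg.
Tool frame: the origin (TCP) lies at the very end of the fingers, on their centre line; the grasp point (between the pads) lies 19 mm behind it (r.grip_point_offset is the distance from the TCP to the grasp point, in m); z points along the fingers, y is the line along which they close (so a half turn about z gives the same grasp; the last joint's range is limited). The gripper opens to 88 mm and grips with 3 to 60 N. Pads are 18 mm wide; open, the fingers measure 123 mm over their backs; the gripper's body (75 mm by 187 mm) begins 45 mm behind the grasp point.
Start: joints at [1.358, 0.689, -0.195, 1.565, 0.157, 0.902, -0.215], TCP at [0.153, -0.606, 0.239] pointing down, gripper open.
Joint ranges: [-3.01, 3.01], [-0.46, 2.08], [-1.47, 1.51], [0.13, 2.56], [-1, 4.14], [0.04, 2.09], [-2.66, 2.66]. Speed limits (rad/s): [2.57, 2.57, 3.14, 3.14, 3.14, 3.14, 3.14].

## Interface

Orientations are given as a unit quaternion [x, y, z, w].
In Python, from plant import r gives the robot as it stands.
- The arm moves only by the tool carry_out, never from a script. Its argument "rows" is a list of rows, each a list of 3 entries, a list of its own where there are three numbers: the shift along the tool's x, y, z in cm, then the turn, a rotation vector about the tool's x, y, z in degrees, then the closure, from 0 (fully open) to 1 (shut). A call has 1 to 12 rows; each row is the pose to reach, as a shift and turn from the pose commanded when the call began, along the tool's axes at that moment; what a row does not reach only later rows make up. A row lasts 1/10 s, in which the tool goes at most 50 mm and 8.59 degrees, less where a joint would pass 70% of its speed; a pose out of reach is approached as far as the arm can. A call with a gripper value outside its range is refused whole. The fingers move at their own pace and stop on an object; "newtons" is the grip in N (left out, the last holds). Time passes only in rows, so rows that repeat a pose let the fingers close. It gives the time, the measured TCP pose, the force, the opening and the grip force at its end, in the units of the state.
- r.get_state(): the state, without advancing time (a new reading comes with each control period).
- r.snapshot(name): name is "scene" or "top" or "wrist"; returns a dict with "image" (384x512x3 uint8, red, green, blue), "fx", "fy", "cx", "cy" (pixels), "pose" (4x4, takes a point from camera to world coordinates). Camera axes: x right, y up, looking along -z (the intrinsics and any distortion apply to the point x, -y, -z); pixel columns grow to the right and rows downward; lengths in m; the calibration is good to about 2 mm. The wrist camera is an equidistant fisheye: a pixel r from the principal point sees the ray r / f radians off the axis. A picture is of the moment at which its call begins. There is no depth.
- r.finish_job(): hands the job in; it is judged then, once.
The state is a dict: "clock": time; "q": joint angles; "qd": joint speeds; "joint_torque": joint torques, N m; "tool_pos": TCP position; "eef_rot": TCP orientation; "contact_force": force on the tool from outside, world axes, zero at the start; "moment": the same for the moment, N m; "opening": opening from 0.0 (shut) to 1.0 (fully open); "finger_force": force on a finger pad.
Only numpy, scipy, OpenCV 4.12 (cv2) and the standard library are available. Lean on these libraries where they do the work, as an engineer would, in place of code of your own. Each camera call takes 0.05 s, during which the arm holds its last target. There are 200 camera calls.

## Working session

There is one attempt and no reset: what is moved stays moved. The work goes in short steps, Python scripts to look and compute and a tool call to move; the robot and the scene stay as the last step left them, time stands still between calls to the robot, and variables do not carry over. Pictures are saved under pics/ and viewed, at most 10 in all, crops included, and the job is handed in when it is done.

Besides the shell and the picture viewer there is one more tool, called after ">>>" as a command line: name --argument value ..., lists and objects as JSON in quotes. carry_out: Moves the arm, as the interface text tells. Its arguments: {"type":"object","properties":{"rows":{"type":"array"},"newtons":{"type":"number"}},"required":["rows"]}

```bash
mkdir -p pics; cat > h.py <<'E'
import numpy as np,cv2
from plant import r
from scipy.spatial.transform import Rotation as R
def snap(n,f):
    s=r.snapshot(n); cv2.imwrite('pics/'+f,cv2.cvtColor(s['image'],cv2.COLOR_RGB2BGR)); return s
def ray(s,u,v,fish=False):
    a=np.array([(u-s['cx'])/s['fx'],(v-s['cy'])/s['fy']])
    if fish:
        t=np.linalg.norm(a); d=np.array([*(a/t*np.sin(t)),np.cos(t)]) if t>0 else np.array([0,0,1.])
    else: d=np.array([*a,1.])
    P=np.array(s['pose']); return P[:3,3],P[:3,:3]@(d*[1,-1,-1])
def plane(s,u,v,z,fish=False):
    o,d=ray(s,u,v,fish); return o+d*(z-o[2])/d[2]
E
python3 - <<'E'
from h import *
a=snap('top','top.png');b=snap('scene','scene.png')
im=np.hstack([cv2.imread('pics/top.png'),cv2.imread('pics/scene.png')])
print(a['pose'],a['fx'],b['pose'])
st=r.get_state();print(st)
E
```

```text
[[-0.0213546   0.98974768 -0.1412215   0.45907866]
 [-0.9997698  -0.02084629  0.00507797  0.05642643]
 [ 0.00208196  0.14129743  0.989965    1.00766738]
 [ 0.          0.          0.          1.        ]] 368.257149397873 [[ 0.80202211 -0.39493492  0.44809256  0.98472889]
 [ 0.59722233  0.51858954 -0.61187447 -0.50209588]
 [ 0.00927448  0.75834774  0.65178423  0.68559518]
 [ 0.          0.          0.          1.        ]]
{'clock': 0.1, 'q': array([ 1.35778901,  0.68990547, -0.19451164,  1.56620679,  0.15727908,
        0.9024957 , -0.21511511]), 'qd': array([ 0.00202512, -0.00160465,  0.00129572, -0.00254563,  0.0011918 ,
       -0.0002315 ,  0.00062313]), 'joint_torque': array([-3.76343916e-03, -5.28499711e+01, -1.27197616e+00, -1.53837883e+01,
       -5.26232400e-02,  1.99127280e-03,  8.26418272e-05]), 'tool_pos': array([ 0.15251764, -0.60553562,  0.23799553]), 'eef_rot': array([ 9.92392782e-01,  1.23109316e-01, -1.52330250e-04, -7.99485492e-04]), 'contact_force': array([ 0.28017824, -0.77617714, -0.27055829]), 'moment': array([ 0.05284614, -0.00122289, -0.05511302]), 'finger_force': 0.0, 'opening': 1.0025390020306166}
```

View pics/top.png

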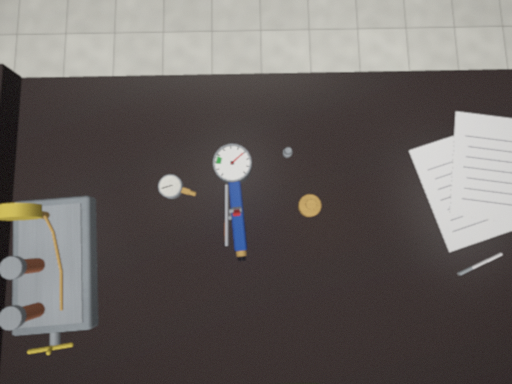

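View pics/scene.png

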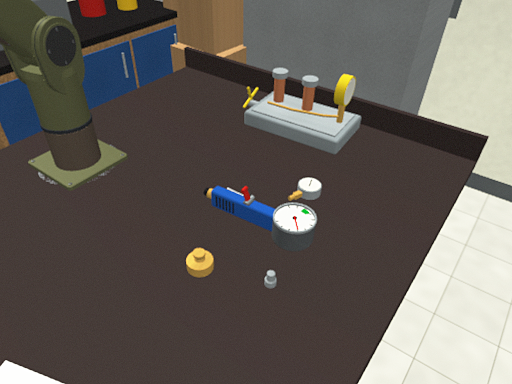

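The top view shows the dial at (232,162) with its needle pointing up-right and the green sector at left (219,160). The blue body runs down to (241,258), with the paddle on its left and the red lever near (235,212). In the scene view the gauge is at (294,222), clear of the bystanders.

```bash
cat > m.py <<'E'
from h import *
def blob(im,cond,box=(0,0,512,384)):
    m=np.zeros(im.shape[:2],np.uint8); x0,y0,x1,y1=box
    m[y0:y1,x0:x1]=cond(im.astype(int))[y0:y1,x0:x1]; ys,xs=np.nonzero(m); return np.c_[xs,ys].astype(float)
red=lambda i:(i[...,0]>110)&(i[...,1]<70)&(i[...,2]<70)
blue=lambda i:(i[...,2]>90)&(i[...,0]<60)&(i[...,1]<110)
green=lambda i:(i[...,1]>90)&(i[...,0]<90)&(i[...,2]<110)
E
python3 - <<'E'
from m import *
s=r.snapshot('top'); im=s['image']
dial=blob(im,lambda i:(i.min(2)>170),(212,142,252,182))
(c,rad)=cv2.minEnclosingCircle(dial.astype(np.float32)); print(c,rad)
C=plane(s,*c,.061); print('dial',C)
b=blob(im,blue,(215,175,255,270)); B=np.array([plane(s,*p,.052)for p in b])
rc=cv2.minAreaRect((B[:,:2]*1000).astype(np.float32));print('blue rect mm',rc)
l=blob(im,red,(220,195,250,230)); print('lever',plane(s,*l.mean(0),.075),len(l))
n=blob(im,red,(212,142,252,182)); g=blob(im,green,(212,142,252,182))
N=plane(s,*n.mean(0),.061);G=plane(s,*g.mean(0),.061); print('needle',N,'green',G,len(n),len(g))
ax=C[:2]-B[:,:2].mean(0); yaw=np.arctan2(ax[1],ax[0]);print('yaw',yaw)
for k,p in(('n',N),('g',G)):
    d=p-C; a=np.arctan2(d[1],d[0])-yaw; print(k,(np.radians(135)-a)%(2*np.pi))
E
```

```text
(232.0, 163.0) 18.110870361328125
dial [0.66794815 0.11516047 0.061     ]
blue rect mm ((523.6568603515625, 103.75546264648438), (161.2411651611328, 33.74819564819336), 4.541598796844482)
lever [0.53840431 0.10510726 0.075     ] 19
needle [nan nan nan] green [0.67054065 0.14301486 0.061     ] 0 8
yaw 0.08625380931231726
n nan
g 0.9644578171647022<stdin>:10: RuntimeWarning: Mean of empty slice.
  ret = um.true_divide(
```

>>> carry_out --rows '[[[25,-30,0],[0,0,5],1],[[25,-30,0],[0,0,5],1],[[25,-30,0],[0,0,5],1],[[25,-30,0],[0,0,5],1],[[25,-30,0],[0,0,5],1],[[50,-60,5],[0,0,9.5],1],[[50,-60,5],[0,0,9.5],1],[[50,-60,5],[0,0,9.5],1],[[50,-60,5],[0,0,9.5],1],[[50,-60,5],[0,0,9.5],1],[[50,-60,5],[0,0,9.5],1],[[50,-60,5],[0,0,9.5],1]]'

```text
clock: 1.35
tool_pos: [0.4125, -0.0647, 0.2057]
eef_rot: [0.999, 0.04, 0.0, 0.0]
contact_force: [0.3, -0.6, 0.1]
opening: 0.004
finger_force: 0.0
```

>>> carry_out --rows '[[[0,0,0],[0,0,0],1],[[0,0,0],[0,0,0],1],[[0,0,0],[0,0,0],1],[[0,0,0],[0,0,0],1],[[0,0,0],[0,0,0],1]]'

```text
clock: 1.85
tool_pos: [0.4114, -0.0682, 0.206]
eef_rot: [0.999, 0.039, -0.0, 0.0]
contact_force: [-0.4, 0.3, -0.2]
opening: 0.005
finger_force: 0.0
```

```bash
python3 - <<'E'
from h import *
s=snap('wrist','w1.png');st=r.get_state();print(st['clock'],st['tool_pos'],st['eef_rot'],st['contact_force'],st['opening'])
print(s['fx'],s['cx'],s['cy'],s['pose'])
E
```

```text
1.9 [ 0.41150463 -0.06790952  0.2060248 ] [9.99235974e-01 3.90824928e-02 1.70332015e-06 1.66845683e-04] [0.23068471 0.44306283 0.06444001] 0.0041915088863405375
297.3186396354542 256.0006779809096 190.24651378456988 [[ 7.65678856e-02  9.42765510e-01  3.24546686e-01  4.96446258e-01]
 [-9.97064079e-01  7.21492671e-02  2.56457641e-02 -6.05304042e-02]
 [ 7.62136339e-04 -3.25557484e-01  9.45521942e-01  3.52257801e-01]
 [ 0.00000000e+00  0.00000000e+00  0.00000000e+00  1.00000000e+00]]
```

View pics/w1.png

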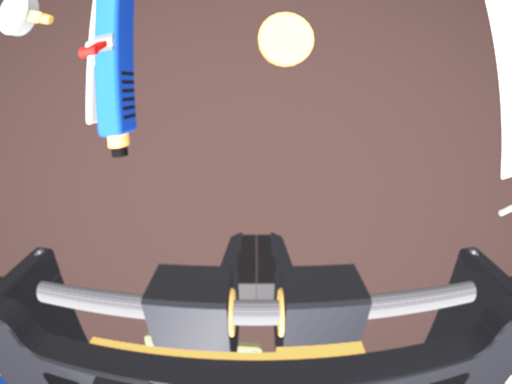

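The wrist view shows the tester at upper left: lever tip near (87,50), body tail at (118,135). The fingers are closed. Next I'll move above the tester.

>>> carry_out --rows '[[[10,-16,0],[0,0,0],1],[[10,-16,0],[0,0,0],1],[[10,-16,0],[0,0,0],1],[[10,-16,0],[0,0,0],1],[[10,-16,0],[0,0,0],1],[[10,-16,0],[0,0,0],1],[[10,-16,0],[0,0,0],1]]'

```text
clock: 2.6
tool_pos: [0.4978, 0.0986, 0.2057]
eef_rot: [0.999, 0.039, -0.001, 0.001]
contact_force: [-1.0, -0.0, -0.0]
opening: 0.005
finger_force: 0.0
```

```bash
python3 - <<'E'
from h import *
s=snap('wrist','w2.png');st=r.get_state();print(st['clock'],st['tool_pos'],st['eef_rot'])
import pickle;pickle.dump({k:s[k] for k in s},open('w2.pkl','wb'))
E
```

```text
2.65 [0.49784546 0.09856261 0.20581814] [ 9.99241938e-01  3.89185803e-02 -6.30693309e-04  7.03860856e-04]
```

View pics/w2.png

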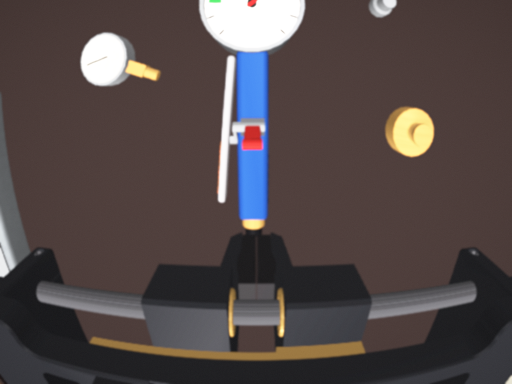

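The wrist view now has the body straight ahead, column ~253, from row 52 to 218. The lever is at (252,138) and the dial hub at (252,3), partly cut off. I'll read the needle from the scene camera.

```bash
cat > gauge.py <<'E'
from m import *
O0=(.5733,.1074); 
def read(C,yaw,save=None):
    s=r.snapshot('scene'); im=s['image']
    C=np.array([*C,.061])
    # rectified dial: 4 px/mm not needed; 2 px/mm, 120x120, via homography from plane z=.061
    W=np.linalg.inv(np.array(s['pose']))
    def pix(p):
        c=W@np.r_[p,1]; return [s['cx']+s['fx']*c[0]/-c[2], s['cy']-s['fy']*c[1]/-c[2]]
    e=np.array([np.cos(yaw),np.sin(yaw),0]); f=np.array([-e[1],e[0],0])
    h=.05
    src=np.float32([pix(C+a*h*e+b*h*f) for a,b in((1,1),(1,-1),(-1,-1),(-1,1))])
    H=cv2.getPerspectiveTransform(src,np.float32([[0,0],[400,0],[400,400],[0,400]]))
    w=cv2.warpPerspective(im,H,(400,400),flags=cv2.INTER_CUBIC)
    if save: cv2.imwrite('pics/'+save,cv2.cvtColor(w,cv2.COLOR_RGB2BGR))
    i=w.astype(int); yy,xx=np.mgrid[:400,:400]
    fw=(200-yy)/4.;lf=(200-xx)/4.; rr=np.hypot(fw,lf)
    a=(np.radians(135)-np.arctan2(lf,fw))%(2*np.pi)
    out=[]
    for c in (np.clip(i[...,0]-np.maximum(i[...,1],i[...,2])-25,0,None),np.clip(i[...,1]-np.maximum(i[...,0],i[...,2])-25,0,None)):
        m=c*((rr>15)&(rr<44)); z=(m*np.exp(1j*a)).sum(); out.append((np.angle(z)%(2*np.pi),abs(z)/max(m.sum(),1),int(m.sum())))
    return r.get_state()['clock'],out,im
E
python3 - <<'E'
from gauge import *
import pickle
s=pickle.load(open('w2.pkl','rb'));im=s['image']
b=blob(im,blue,(225,60,290,215));B=np.array([plane(s,*p,.052,True)for p in b])
for y0,y1 in((70,85),(150,170),(195,210)):
    q=B[(b[:,1]>=y0)&(b[:,1]<y1)]; print('mid',(q[:,:2].max(0)+q[:,:2].min(0))/2,q[:,1].max()-q[:,1].min())
bl=b[b[:,1]>214]; print('tail edge',plane(s,253,218,.052,True))
print('lever tip rear',plane(s,252,148,.084,True),'hub',plane(s,252,3,.061,True))
t,o,im=read((.668,.115),.08,'d0.png');print(t,o)
E
```

```text
mid [0.59727755 0.11051189] 0.03158067806017403
mid [0.51289064 0.10363715] 0.0322835680663265
mid [0.46592274 0.10005329] 0.0314533915846182
tail edge [0.44705163 0.09879263 0.052     ]
lever tip rear [0.53120332 0.1056918  0.084     ] hub [0.6715101  0.11666271 0.061     ]
2.7 [(np.float64(3.182360348847184), np.float64(0.9986789802351895), 162087), (np.float64(1.2207241135709361), np.float64(0.9909079600397686), 370323)]
```

View pics/d0.png

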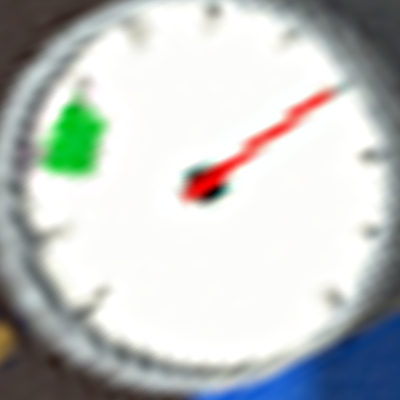

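The rectified dial shows the hub at (207,186), needle tip at (332,93) and green centre at (73,140). That reads about 3.29 for the needle and 1.12 for the target, so the window is 0.87 to 1.37. Now the lever.

>>> carry_out --rows '[[[0,-0.35,5],[0,0,0],1],[[0,-0.35,10],[0,0,0],1],[[0,-0.35,13.2],[0,0,0],1],[[0,-0.35,13.2],[0,0,0],1],[[0.5,-0.35,13.2],[0,0,0],1],[[1.0,-0.35,13.2],[0,0,0],1],[[1.5,-0.35,13.2],[0,0,0],1],[[2.0,-0.35,13.2],[0,0,0],1],[[2.4,-0.35,13.2],[0,0,0],1],[[2.8,-0.35,13.2],[0,0,0],1],[[3.2,-0.35,13.2],[0,0,0],1],[[3.6,-0.35,13.2],[0,0,0],1]]'

```text
clock: 3.9
tool_pos: [0.5343, 0.1073, 0.0739]
eef_rot: [0.999, 0.041, -0.0, 0.0]
contact_force: [-2.1, -0.5, 2.1]
opening: 0.006
finger_force: 1.1
```

>>> carry_out --rows '[[[0.3,0,0],[0,0,0],1],[[0.6,0,0],[0,0,0],1],[[0.8,0,0],[0,0,0],1],[[1.0,0,0],[0,0,0],1],[[1.1,0,0],[0,0,0],1],[[1.2,0,0],[0,0,0],1],[[1.2,0,0],[0,0,0],1]]'

```text
clock: 4.6
tool_pos: [0.5464, 0.1083, 0.0739]
eef_rot: [0.999, 0.041, 0.0, 0.0]
contact_force: [-1.6, -0.4, -0.9]
opening: 0.004
finger_force: 0.6
```

```bash
python3 - <<'E'
from gauge import *
t,o,im=read((.6714,.114),.08);print(t,o)
c=im[150:270,170:340]; cv2.imwrite('pics/s2.png',cv2.cvtColor(cv2.resize(c,None,fx=4,fy=4,interpolation=2),cv2.COLOR_RGB2BGR))
E
```

```text
4.65 [(np.float64(3.250590806120165), np.float64(0.9989502583175652), 145624), (np.float64(1.120489356977184), np.float64(0.9908369073961661), 371567)]
```

View pics/s2.png

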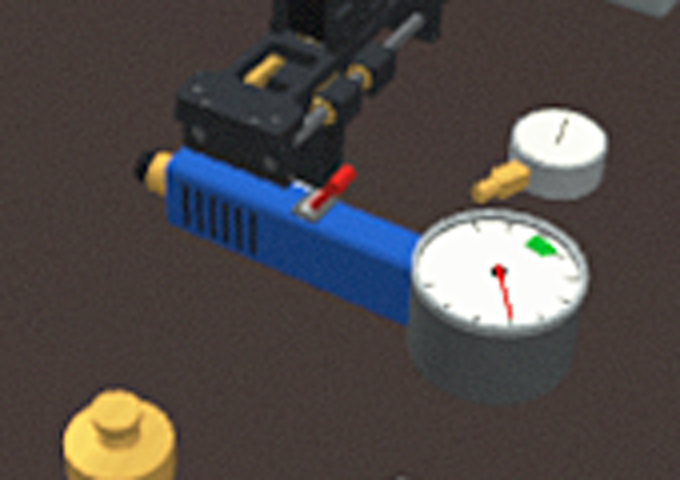

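The lever now leans towards the gauge, tip at (345,178) in the crop. The contact force is still only 1.6 N, so I'll push on to the stop.

>>> carry_out --rows '[[[0.1,0,0],[0,0,0],1],[[0.2,0,0],[0,0,0],1],[[0.3,0,0],[0,0,0],1],[[0.3,0,0],[0,0,0],1]]'

```text
clock: 5.05
tool_pos: [0.5473, 0.1083, 0.0736]
eef_rot: [0.999, 0.041, -0.002, 0.0]
contact_force: [-5.3, -0.2, 1.4]
opening: 0.006
finger_force: 2.7
```

The force jumped to 5.3 N at the expected position, so the lever is at its stop. I'll back off, rise and look.

>>> carry_out --rows '[[[-2,0,0],[0,0,0],1],[[-4,0,-2],[0,0,0],1],[[-5,0,-7],[0,0,0],0.5],[[-5.3,0,-12],[0,0,0],0],[[-5.3,0,-13],[0,0,0],0],[[-5.3,0,-13],[0,0,0],0],[[-5.3,0,-13],[0,0,0],0]]'

```text
clock: 5.75
tool_pos: [0.4967, 0.1043, 0.2033]
eef_rot: [0.999, 0.04, 0.0, -0.0]
contact_force: [0.4, -1.1, -0.6]
opening: 0.433
finger_force: 0.0
```

```bash
python3 - <<'E'
from gauge import *
s=snap('wrist','w3.png');im=s['image'];st=r.get_state();print(st['clock'],st['tool_pos'],st['eef_rot'],st['opening'])
b=blob(im,blue,(215,60,300,230));B=np.array([plane(s,*p,.052,True)for p in b])
for x0,x1 in((.455,.465),(.48,.49),(.50,.51),(.58,.60)):
    q=B[(B[:,0]>=x0)&(B[:,0]<x1)]; 
    if len(q): print('mid',(q[:,:2].max(0)+q[:,:2].min(0))/2,q[:,1].max()-q[:,1].min())
l=blob(im,red,(200,40,300,230));print('lever',[plane(s,*p,.08,True).round(4) for p in (l.min(0),l.max(0))],len(l))
t,o,_=read((.6714,.114),.08);print(t,o)
E
```

```text
5.8 [0.49615267 0.10411626 0.20270666] [ 9.99180202e-01  4.04784150e-02 -6.15066454e-04  2.10278974e-04] 0.47743171469089635
mid [0.45971574 0.09996109] 0.031193834438615148
mid [0.48470992 0.10150708] 0.03139838776949619
mid [0.5048706  0.10317121] 0.030869095649631195
mid [0.58997986 0.11014464] 0.032109662016086116
lever [array([0.5685, 0.1164, 0.08  ]), array([0.5525, 0.0997, 0.08  ])] 192
5.85 [(np.float64(3.2447873008261667), np.float64(0.998964115470566), 142077), (np.float64(1.1235258076734138), np.float64(0.9905883213465627), 375726)]
```

View pics/w3.png

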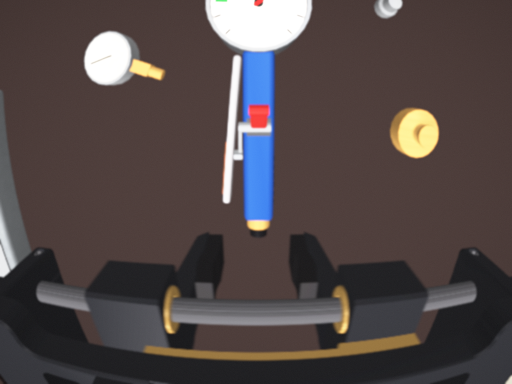

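Lever forward at (259,117), and the tester hasn't moved. Now I'll open fully and descend around the body and paddle, centred 11 mm to the paddle side.

>>> carry_out --rows '[[[-0.8,-0.95,0],[0,0,0],0],[[-0.8,-0.95,2],[0,0,0],0],[[-0.8,-0.95,4],[0,0,0],0],[[-0.8,-0.95,6],[0,0,0],0],[[-0.8,-0.95,8],[0,0,0],0],[[-0.8,-0.95,10],[0,0,0],0],[[-0.8,-0.95,13],[0,0,0],0],[[-0.8,-0.95,16],[0,0,0],0],[[-0.8,-0.95,18],[0,0,0],0],[[-0.8,-0.95,19.3],[0,0,0],0],[[-0.8,-0.95,19.3],[0,0,0],0]]'

```text
clock: 6.95
tool_pos: [0.4859, 0.1133, 0.0091]
eef_rot: [0.999, 0.041, -0.002, 0.0]
contact_force: [0.0, 0.1, -0.1]
opening: 1.001
finger_force: 0.0
```

```bash
python3 - <<'E'
from gauge import *
t,o,im=read((.6714,.114),.08);print(t,o,r.get_state()['tool_pos'],r.get_state()['contact_force'])
E
```

```text
7.0 [(np.float64(3.2450212828896463), np.float64(0.9989602833852271), 142790), (np.float64(1.122990123460116), np.float64(0.9906244994804337), 374818)] [0.48671087 0.1132665  0.01019206] [-0.21066559 -0.13683667  0.19639595]
```

>>> carry_out --rows '[[[0,0,0],[0,0,0],0.36],[[0,0,0],[0,0,0],0.36],[[0,0,0],[0,0,0],0.36],[[0,0,0],[0,0,0],0.36],[[0,0,0],[0,0,0],0.36],[[0,0.1,0],[0,0,0],0.4],[[0,0.2,0],[0,0,0],0.44],[[0,0.3,0],[0,0,0],0.47],[[0,0.4,0],[0,0,0],0.5],[[0,0.5,0],[0,0,0],0.53],[[0,0.6,0],[0,0,0],0.57],[[0,0.6,0],[0,0,0],0.6]]' --newtons 20

```text
clock: 8.2
tool_pos: [0.488, 0.1073, 0.0111]
eef_rot: [0.999, 0.041, 0.0, -0.0]
contact_force: [-0.6, -0.6, 5.7]
opening: 0.473
finger_force: 20.0
```

```bash
python3 - <<'E'
from gauge import *
t,o,im=read((.6714,.114),.08);st=r.get_state();print(t,o,st['tool_pos'],st['contact_force'],st['opening']*88,st['finger_force'])
E
```

```text
8.25 [(np.float64(3.098083710335858), np.float64(0.9989687780225703), 168078), (np.float64(1.1285936757659087), np.float64(0.9901096322157485), 380465)] [0.48800092 0.10723241 0.01112868] [-0.131969   -0.80806032  5.41266626] 41.32971771151676 19.979752776599753
```

The paddle is home at 41.3 mm and the needle is falling. I'll hold.

>>> carry_out --rows '[[[0,0,0],[0,0,0],0.6],[[0,0,0],[0,0,0],0.6],[[0,0,0],[0,0,0],0.6],[[0,0,0],[0,0,0],0.6],[[0,0,0],[0,0,0],0.6],[[0,0,0],[0,0,0],0.6],[[0,0,0],[0,0,0],0.6],[[0,0,0],[0,0,0],0.6],[[0,0,0],[0,0,0],0.6],[[0,0,0],[0,0,0],0.6],[[0,0,0],[0,0,0],0.6],[[0,0,0],[0,0,0],0.6]]'

```text
clock: 9.45
tool_pos: [0.488, 0.1072, 0.0111]
eef_rot: [0.999, 0.041, 0.0, -0.0]
contact_force: [-0.9, -0.1, 4.7]
opening: 0.473
finger_force: 20.0
```

>>> carry_out --rows '[[[0,0,0],[0,0,0],0.6],[[0,0,0],[0,0,0],0.6],[[0,0,0],[0,0,0],0.6],[[0,0,0],[0,0,0],0.6],[[0,0,0],[0,0,0],0.6],[[0,0,0],[0,0,0],0.6],[[0,0,0],[0,0,0],0.6],[[0,0,0],[0,0,0],0.6],[[0,0,0],[0,0,0],0.6],[[0,0,0],[0,0,0],0.6],[[0,0,0],[0,0,0],0.6],[[0,0,0],[0,0,0],0.6]]'

```text
clock: 10.65
tool_pos: [0.488, 0.1072, 0.0111]
eef_rot: [0.999, 0.041, 0.0, -0.0]
contact_force: [-1.1, -0.4, 6.1]
opening: 0.47
finger_force: 20.0
```

```bash
python3 - <<'E'
from gauge import *
t,o,im=read((.6714,.114),.08);st=r.get_state();print(t,o,st['tool_pos'],st['contact_force'],st['opening']*88,st['finger_force'])
E
```

```text
10.7 [(np.float64(2.273641156244918), np.float64(0.9986280543151581), 145818), (np.float64(1.12883577608916), np.float64(0.9901346418518451), 380837)] [0.48801562 0.1072411  0.01113105] [-0.24264404 -0.70905054  6.55917295] 41.29682486939767 19.97935853636932
```

>>> carry_out --rows '[[[0,0,0],[0,0,0],0.6],[[0,0,0],[0,0,0],0.6],[[0,0,0],[0,0,0],0.6],[[0,0,0],[0,0,0],0.6],[[0,0,0],[0,0,0],0.6],[[0,0,0],[0,0,0],0.6],[[0,0,0],[0,0,0],0.6],[[0,0,0],[0,0,0],0.6],[[0,0,0],[0,0,0],0.6],[[0,0,0],[0,0,0],0.6],[[0,0,0],[0,0,0],0.6],[[0,0,0],[0,0,0],0.6]]'

```text
clock: 11.9
tool_pos: [0.488, 0.1072, 0.0111]
eef_rot: [0.999, 0.041, 0.0, -0.0]
contact_force: [-0.1, -1.7, 6.7]
opening: 0.469
finger_force: 20.0
```

>>> carry_out --rows '[[[0,0,0],[0,0,0],0.6],[[0,0,0],[0,0,0],0.6],[[0,0,0],[0,0,0],0.6],[[0,0,0],[0,0,0],0.6],[[0,0,0],[0,0,0],0.6],[[0,0,0],[0,0,0],0.6],[[0,0,0],[0,0,0],0.6],[[0,0,0],[0,0,0],0.6],[[0,0,0],[0,0,0],0.6],[[0,0,0],[0,0,0],0.6],[[0,0,0],[0,0,0],0.6],[[0,0,0],[0,0,0],0.6]]'

```text
clock: 13.1
tool_pos: [0.488, 0.1072, 0.0111]
eef_rot: [0.999, 0.041, 0.0, -0.0]
contact_force: [-0.9, -0.6, 5.3]
opening: 0.467
finger_force: 20.0
```

```bash
python3 - <<'E'
from gauge import *
t,o,im=read((.6714,.114),.08,'d2.png');st=r.get_state();print(t,o,st['contact_force'],st['opening']*88)
E
```

```text
13.15 [(np.float64(1.5540358820026516), np.float64(0.9982156109937314), 177397), (np.float64(1.1278697323202824), np.float64(0.9901661584904202), 377173)] [-0.73061417 -0.52322785  5.62802463] 41.17713738524984
```

View pics/d2.png

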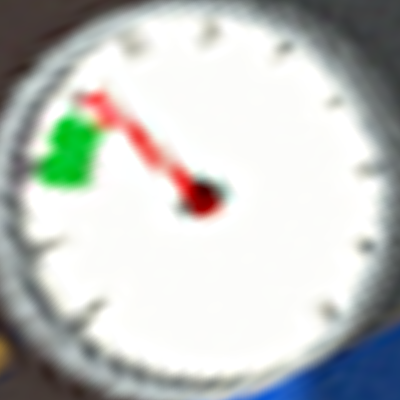

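The needle tip is at (90,98), just clockwise of the green, reading 1.55 against a target of 1.13. At about 0.28 rad/s I'll hold 1.2 s more, then open.

>>> carry_out --rows '[[[0,0,0],[0,0,0],0.6],[[0,0,0],[0,0,0],0.6],[[0,0,0],[0,0,0],0.6],[[0,0,0],[0,0,0],0.6],[[0,0,0],[0,0,0],0.6],[[0,0,0],[0,0,0],0.6],[[0,0,0],[0,0,0],0.6],[[0,0,0],[0,0,0],0.6],[[0,0,0],[0,0,0],0.6],[[0,0,0],[0,0,0],0.6],[[0,0,0],[0,0,0],0.6],[[0,0,0],[0,0,0],0.6]]'

```text
clock: 14.35
tool_pos: [0.488, 0.1072, 0.0111]
eef_rot: [0.999, 0.041, 0.0, -0.0]
contact_force: [-0.3, -0.7, 5.3]
opening: 0.469
finger_force: 20.0
```

>>> carry_out --rows '[[[0,0,0],[0,0,0],0],[[0,0,0],[0,0,0],0],[[0,-0.2,0],[0,0,0],0],[[0,-0.5,0],[0,0,0],0],[[0,-0.5,0],[0,0,0],0],[[0,-0.5,0],[0,0,0],0],[[0,-0.5,0],[0,0,0],0],[[0,-0.5,-1],[0,0,0],0]]'

```text
clock: 15.15
tool_pos: [0.487, 0.1116, 0.0204]
eef_rot: [0.999, 0.04, -0.001, 0.0]
contact_force: [-0.3, -0.1, -0.7]
opening: 1.006
finger_force: 0.0
```

>>> carry_out --rows '[[[0,0,-3],[0,0,0],0],[[0,0,-6],[0,0,0],0],[[0,0,-10],[0,0,0],0],[[0,0,-14],[0,0,0],0],[[0,0,-18],[0,0,0],0],[[0,0,-19],[0,0,0],0],[[0,0,-19],[0,0,0],0]]'

```text
clock: 15.85
tool_pos: [0.4885, 0.1121, 0.2128]
eef_rot: [0.999, 0.04, 0.002, -0.0]
contact_force: [-0.2, -0.3, -0.5]
opening: 0.999
finger_force: 0.0
```

```bash
python3 - <<'E'
from gauge import *
for i in range(2):
    t,o,im=read((.6714,.114),.08);print(t,o)
s=snap('wrist','w4.png');print(r.get_state()['contact_force'],r.get_state()['tool_pos'])
E
```

```text
15.9 [(np.float64(1.2044180563192184), np.float64(0.9989070904165631), 139983), (np.float64(1.0683031428753533), np.float64(0.9882920151912619), 232098)]
15.95 [(np.float64(1.2040633982809883), np.float64(0.9989198515899073), 140410), (np.float64(1.0672775341604424), np.float64(0.9883565814270916), 233309)]
[-0.41972882  1.15307752 -0.22142212] [0.48664757 0.11174103 0.20968094]
```

View pics/w4.png

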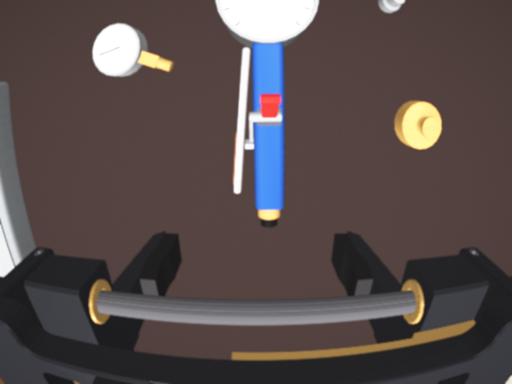

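The paddle has sprung back at (240,120), the lever is forward at (270,105) and the tester is in place. The needle is steady at 1.20, and the green spans 0.88 to 1.38.

```bash
python3 -c "
from plant import r
print(r.finish_job())"
```

```text
the job is handed in; nothing more can be done
None
```

The job is handed in: the lever was flipped fully forward, the paddle squeezed home and released, and the needle rests at about 1.20 rad, inside the green sector (about 0.88–1.38), with the tester about where it was and nothing else touched.

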